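# Turn over the lens's status flag on the optics breadboard

### The arm

A 6-joint arm with a two-finger parallel gripper is mounted at the origin on the work surface. World frame = base frame: x ahead of the robot, y to its left, z up, the work surface at z = 0. Lengths are in m, angles in rad, forces in N, time in s.
With the tool pointing down it reaches from about 0.3 to 0.875 m from the base axis. Payload 6.4 kg.
Tool frame: the origin (TCP) lies midway between the tips of the shut fingers; the grasp point (between the pads) lies 19 mm behind it; z points along the fingers, y is the line along which they close (so a half turn about z gives the same grasp; the last joint's range is limited). The gripper opens to 85 mm and grips with 20 to 120 N. Pads are 22 mm wide; open, the fingers measure 114 mm over their backs; the gripper's body (76 mm by 85 mm) begins 54 mm behind the grasp point. The pads swing forward as they close: fully open they stand 13 mm farther back than shut.
Start: joints at [-1.531, 0.181, 1.607, -0, 1.354, -0.206], TCP at [0.14, -0.558, 0.2] pointing down, gripper open.
Joint ranges: [-2.99, 2.99], [-0.89, 2.07], [0.3, 2.58], [-1.14, 4.28], [0, 2.63], [-3.12, 3.12]. Speed limits (rad/s): [2.57, 2.57, 3.01, 3.14, 3.14, 3.14].

### API

Orientations are given as a unit quaternion [w, x, y, z].
In Python, from bench import sensors, vision, ctrl gives the robot as it stands.
- The arm moves only by the tool carry_out, never from a script. Its argument "deltas" is text: rows parted by semicolons, each of 7 numbers parted by spaces: the shift along the tool's x, y, z in mm, then the turn, a rotation vector about the tool's x, y, z in rad, then the closure, from 0 (fully open) to 1 (shut). In form: tx ty tz ax ay az claw; .... A call has 1 to 12 rows; each row is the pose to reach, as a shift and turn from the pose commanded when the call began, along the tool's axes at that moment; what a row does not reach only later rows make up. A row lasts 1/8 s, in which the tool goes at most 62.5 mm and 10.7 degrees, less where a joint would pass 70% of its speed; a pose out of reach is approached as far as the arm can. A call with a gripper value outside its range is refused whole. The fingers move at their own pace and stop on an object; the grip force is fixed at half the most. Time passes only in rows, so rows that repeat a pose let the fingers close. It gives the time, the measured TCP pose, the force, the opening and the grip force at its end, in the units of the state.
- sensors.get_obs(): the state, without advancing time (a new reading comes with each control period).
- vision.camera(name): name is "scene" or "top" or "wrist"; returns the picture (400x640x3 uint8, blue, green, red); there is no depth.
- vision.camera_model(name): a dict with "K" (3x3 intrinsics, pixels), "extrinsics" (4x4, takes a point from world to camera coordinates); the wrist camera has in their place "hand_eye" (4x4, takes a point from camera to tool coordinates, whose origin is the TCP and whose axes are the flange's). Camera axes: x right, y down, z forward; pixel columns grow to the right and rows downward; lengths in m; the calibration is good to about 2 mm. A picture is of the moment at which its call begins: read the wrist's pose just before it. camera_model takes no time and is no camera call.
- ctrl.hand_in(): hands the job in; it is judged then, once.
The state is a dict: "time_s": time; "q": joint angles; "dq": joint speeds; "joint_efforts": joint torques, N m; "eef_pos": TCP position; "eef_rot": TCP orientation; "wrist_force": force on the tool from outside, world axes, zero at the start; "torque": the same for the moment, N m; "opening": opening from 0.0 (shut) to 1.0 (fully open); "grasp_force": force on a finger pad.
Only numpy, scipy, OpenCV 4.12 (cv2) and the standard library are available. Lean on these libraries where they do the work, as an engineer would, in place of code of your own. Each camera call takes 0.05 s, during which the arm holds its last target. There are 200 camera calls.

### The job

The lens has just been centred, so mark it as done: with your fingertips push over the hinged status flag in front of the small lens ring, up and right over its hinge pin, until it lies flat on the other side with the crosshair face up. Ease it over gently, without pinching it or slamming it down, then take the hand away. Do not touch the mounted optics, leave the other two flags plain side up as they are, and leave the loose bits on the board where they lie.

Things in the scene. Friction and masses are not known exactly. Their poses are not given: they have to be found in the camera images.
- lens_flag: Stand of the flag to be turned, in front (robot's side) of the small lens ring: black base plate 36 x 54 mm screwed to the aluminium breadboard, a 25 mm round post, a yoke on top. Nothing of it reaches more than 18 mm from the pin in x. Origin: underside, below the pin, on the breadboard's top (16 mm above the work surface). x points level from the side where the paddle starts to the other side (about the robot's left), y along the pin, z up.
- lens_flag_hinge (a point): Middle of that flag's steel hinge pin, 62 mm above the breadboard's top. The pin is level, along this point's y axis; x points across the pin to the side where the paddle is to end (roughly to the robot's left, +y of the world), z up. On it turns a flat black paddle, 4 mm thick, 54 mm wide along the pin, free edge 66 mm from the pin; the pin lies in the paddle's mid-plane.
- lens_paddle (a joint): Angle of that paddle, rad: 0 = level on the right as the robot sees it (-x of the hinge point), plain face up, white crosshair and ring underneath; pi/2 = upright; 3.14 = level on the left (+x), crosshair up. Rubber-padded stops at 0 and 3.14. Friction hinge: it stays at any angle and does not fall; about 1 N at the free edge moves it. Starts at 0 to 0.2. Paddle about 50 g.
- lens_paddle_edge (a point): Middle of the free edge of that paddle (mid-thickness), 66 mm from the pin; it moves with the paddle.
- lens_mount: Small lens in a thin black ring, 33 mm across and 14 mm deep, its centre 118 mm above the breadboard on a 12.7 mm steel post in a 25 mm black post holder; foot 50 x 75 mm with one brass thumbscrew. Bolted down, 155 to 165 mm behind its flag (farther from the robot). Origin: underside of the foot, under the post.
- detector_mount: Detector: big black drum 65 mm across, 45 mm deep, centre 130 mm above the breadboard, on the same kind of post with a small round foot. Bolted down. Origin: underside, under the post.
- source_mount: Light source: black tube 33 mm across and about 105 mm long lying level in a square clamp, centre 118 mm above the breadboard, brass connector at its far end, on the same kind of post, foot 50 x 75 mm. Bolted down. Origin: underside, under the post.
- detector_flag_hinge (a point): Middle of the hinge pin of the flag in front of the detector; the same flag as the lens's, to be left alone. Same axes.
- detector_paddle (a joint): Angle of the detector's paddle, same meaning; it starts with its plain face up, at 0 to 0.15, and stays so.
- source_flag_hinge (a point): Middle of the hinge pin of the flag in front of the source; the same flag as the lens's, to be left alone. Same axes.
- source_paddle (a joint): Angle of the source's paddle, same meaning; it starts with its plain face up, at 0 to 0.15, and stays so.
- thumbscrew: Brass thumbscrew standing on its 18 mm head, 26 mm tall, loose between the flags and the optics. Bystander; origin at the middle of its underside.
- tube_ring: Black ring 31 mm across, 12 mm high, loose between two flags. Bystander; origin at the middle of its underside.
- lens_box: White lens box with clear lid, 50 x 50 x 21 mm, at the front of the breadboard. Bystander; origin at the middle of its underside.
- post_holder: Empty black post holder, 25 mm across (32 mm foot), 52 mm tall, loose between two optics. Bystander; origin at the middle of its underside.
- driver: Screwdriver with black handle, 170 mm, lying at the left edge of the breadboard. Bystander; origin at the middle of its underside.
- hex_key: Steel hex key, 80 x 24 mm, 5 mm thick, lying at the front of the breadboard. Bystander; origin at the middle of its underside.
- lens_cap: Black round cap, 42 mm across, 9.5 mm high, at the right edge of the breadboard. Bystander; origin at the middle of its underside.
- mirror_mount: Black mirror mount, two plates 46 x 46 mm, 31 mm deep (47 mm with its two adjusters), standing between two optics. Bystander; origin at the middle of its underside.

How it is judged:
By the outcome, as a careful person would: the job done as asked, in the order asked, and still so for the second after the job is handed in, with the robot touching nothing.
It also fails if it takes over 45 s, if anything falls off the work surface, if the arm or the gripper's body presses on something with over 40 N, if the wrist force passes 120 N, or if a joint passes its speed limit or range.

## Working session

There is one attempt and no reset: what is moved stays moved. The work goes in short steps, Python scripts to look and compute and a tool call to move; the robot and the scene stay as the last step left them, time stands still between calls to the robot, and variables do not carry over. Pictures are saved under pics/ and viewed, at most 10 in all, crops included, and the job is handed in when it is done.

Besides the shell and the picture viewer there is one more tool, called after "Request:" in YAML: its name, and indented under it one key for each argument. carry_out: Moves the arm, as the interface text tells. Its arguments: {"type":"object","properties":{"deltas":{"type":"string"}},"required":["deltas"]}

```bash
mkdir -p pics
python3 - <<'E'
from bench import sensors, vision
import cv2,numpy as np
np.set_printoptions(precision=4,suppress=True)
for n in("scene","top"):
    cv2.imwrite(f"pics/{n}0.png",vision.camera(n)); m=vision.camera_model(n); print(n,m["K"],m["extrinsics"])
print(vision.camera_model("wrist")); o=sensors.get_obs(); print(o)
E
```

```text
scene [[504.9271   0.     325.2959]
 [  0.     504.9271 199.8924]
 [  0.       0.       1.    ]] [[ 0.7845  0.6198 -0.0185 -0.4456]
 [ 0.4402 -0.5777 -0.6874 -0.2369]
 [-0.4368  0.5311 -0.726   1.662 ]
 [ 0.      0.      0.      1.    ]]
top [[417.0497   0.     320.0574]
 [  0.     417.0497 202.9578]
 [  0.       0.       1.    ]] [[-0.0114 -0.9999  0.0095 -0.0235]
 [-0.9952  0.0104 -0.0975  0.6319]
 [ 0.0974 -0.0106 -0.9952  0.9953]
 [ 0.      0.      0.      1.    ]]
{'K': array([[315.7839,   0.    , 314.9636],
       [  0.    , 315.7839, 197.7569],
       [  0.    ,   0.    ,   1.    ]]), 'hand_eye': array([[-0.0001, -0.961 , -0.2764,  0.0704],
       [ 1.    , -0.    , -0.0002,  0.0004],
       [ 0.0002, -0.2764,  0.961 , -0.1748],
       [ 0.    ,  0.    ,  0.    ,  1.    ]])}
{'time_s': 0.1, 'q': array([-1.5313,  0.1815,  1.6079, -0.    ,  1.3538, -0.2063]), 'dq': array([ 0.0003, -0.0008, -0.0038,  0.0021, -0.0009,  0.0019]), 'joint_efforts': array([  0.0002, -44.5879, -35.2234,  -0.0002,   0.0042,   0.    ]), 'eef_pos': array([ 0.1399, -0.5572,  0.1991]), 'eef_rot': array([-0.0008,  0.9925,  0.1226,  0.0001]), 'wrist_force': array([-1.1408,  0.5866, -0.418 ]), 'torque': array([-0.0724,  0.0023,  0.0345]), 'grasp_force': 0.0, 'opening': 1.0015161765521214}
```

View pics/scene0.png

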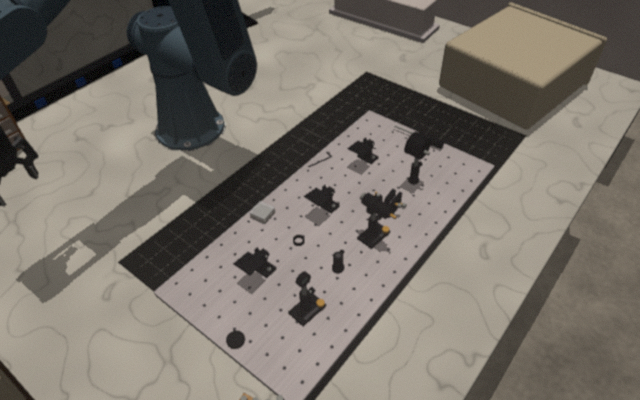

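View pics/top0.png

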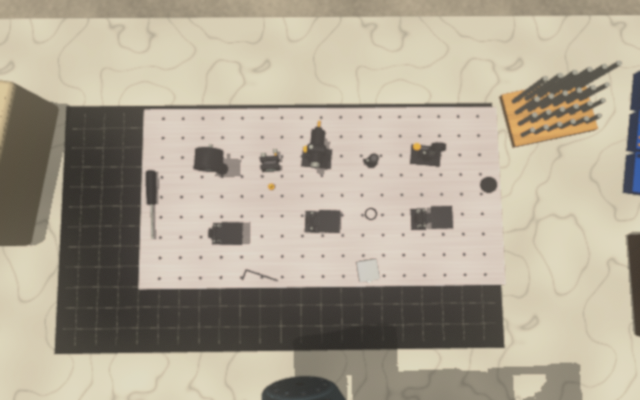

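The lens ring is the right-hand optic: (425,155) in top and (305,295) in scene. Its flag is at (432,218) in top and (255,265) in scene. I'll enlarge the flag.

Run:
```python
import cv2,numpy as np
a=cv2.imread("pics/top0.png")[195:245,395:475]; b=cv2.imread("pics/scene0.png")[235:300,215:295]
f=lambda i:cv2.convertScaleAbs(cv2.resize(i,None,fx=7,fy=7,interpolation=cv2.INTER_CUBIC),alpha=1.6)
A,B=f(a),f(b)[:,:]
A=cv2.resize(A,(560,280));B=cv2.resize(B,(400,300))
c=np.zeros((590,570,3),np.uint8);c[:280,:560]=A;c[285:585,:400]=B
cv2.imwrite("pics/crop0.png",c)
```

```text
(no output)
```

View pics/crop0.png

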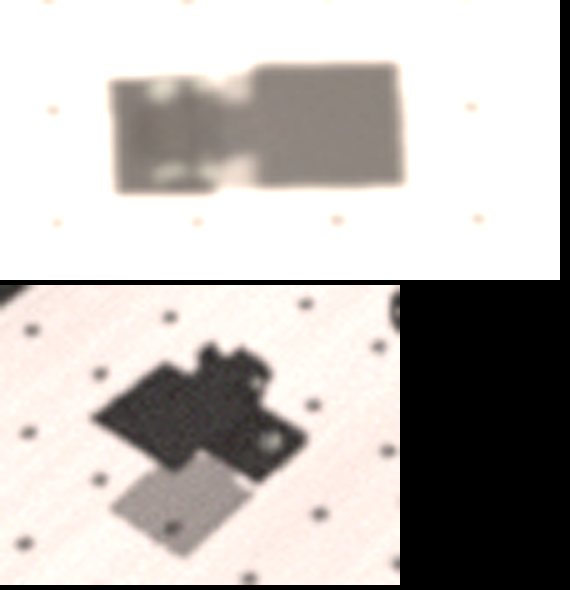

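```bash
cat > h.py <<'E'
from bench import sensors, vision
import cv2,numpy as np
from scipy.spatial.transform import Rotation as R
np.set_printoptions(precision=4,suppress=True)
def tool(o):
    w,x,y,z=o["eef_rot"];T=np.eye(4);T[:3,:3]=R.from_quat([x,y,z,w]).as_matrix();T[:3,3]=o["eef_pos"];return T
def ray(m,E,u):   # E world->cam
    d=np.linalg.inv(m["K"])@[u[0],u[1],1]; return -E[:3,:3].T@E[:3,3],E[:3,:3].T@d
def onz(m,E,u,z):
    c,d=ray(m,E,u);return c+d*(z-c[2])/d[2]
def tri(*r):
    A=0;b=0
    for c,d in r:
        P=np.eye(3)-np.outer(d,d)/(d@d);A=A+P;b=b+P@c
    return np.linalg.solve(A,b)
def cam(n):
    m=vision.camera_model(n);return m,m["extrinsics"]
E
python3 - <<'E'
from h import *
t,s=cam("top"),cam("scene")
print("base",onz(*t,(418.2,219.2),.02))
print("edge",tri(ray(*t,(452.4,217.3)),ray(*s,(242.2,269.5))))
for u in [(452.1,206.6),(452.7,228)]: print(onz(*t,u,.08))
print("scene corners z.08",[onz(*s,u,.08) for u in [(234,263.8),(250.6,275.1),(248,251.7)]])
print("lens",onz(*t,(425,155),.02))
E
```

```text
base [ 0.5896 -0.2738  0.02  ]
edge [ 0.5905 -0.3373  0.0836]
[ 0.6149 -0.3398  0.08  ]
[ 0.5648 -0.3391  0.08  ]
scene corners z.08 [array([ 0.5627, -0.3351,  0.08  ]), array([ 0.6159, -0.3344,  0.08  ]), array([ 0.5638, -0.2895,  0.08  ])]
lens [ 0.7514 -0.2966  0.02  ]
```

Pin is at about (0.590, -0.273, 0.078), the paddle edge at y -0.338 and z 0.083, and yaw is about 0. The plan is to bring the shut fingers in from the right, tilted 60°, with the camera on the upper side, lift the edge, then follow the arc while uprighting the tool.

```bash
cat >> h.py <<'E'
def pose(p,tilt):  # tool x -> +y(world) when upright; tilt leans the fingers toward +y; p in m
    a=np.radians(tilt);z=np.array([0,np.sin(a),-np.cos(a)]);y=np.array([1.,0,0]);x=np.cross(y,z)
    T=np.eye(4);T[:3,:3]=np.c_[x,y,z];T[:3,3]=p;return T
def rows(T0,Ts):
    for T in Ts:
        D=np.linalg.inv(T0)@T
        print(np.round(1000*D[:3,3],1),np.round(R.from_matrix(D[:3,:3]).as_rotvec(),3))
E
python3 - <<'E'
from h import *
o=sensors.get_obs();T0=tool(o);w=[.9925,.1226]
T0[:3,:3]=R.from_quat([.99246,.1226,0,0]).as_matrix();T0[:3,3]=[.14,-.558,.2]
print(T0)
rows(T0,[pose([.45,-.50,.2],0),pose([.59,-.44,.14],60)])
E
```

```text
[[ 0.9699  0.2433  0.      0.14  ]
 [ 0.2433 -0.9699  0.     -0.558 ]
 [ 0.      0.     -1.      0.2   ]
 [ 0.      0.      0.      1.    ]]
[314.8  19.2   0. ] [ 0.     0.    -1.325]
[465.2  -4.9  60. ] [ 0.69   0.884 -1.195]
```

Request:
carry_out:
  deltas: "60 4 0 0 0 -0.17 1; 120 8 0 0 0 -0.35 1; 180 12 0 0 0 -0.53 1; 240 15 0 0 0 -0.71 1; 300 18 0 0 0 -0.89 1; 315 19 0 0 0 -1.07 1; 315 19 0 0 0 -1.25 1; 315 19 0 0 0 -1.325 1; 315 19 0 0 0 -1.325 1"

```text
time_s: 1.23
eef_pos: [0.45, -0.4991, 0.1992]
eef_rot: [-0.001, 0.707, 0.707, 0.0]
wrist_force: [0.5, -0.4, 0.4]
opening: 0.003
grasp_force: 0.0
```

Request:
carry_out:
  deltas: "0 35 0 0 0.15 0 1; 10 70 0 0 0.3 0 1; 20 105 10 0 0.47 0 1; 30 140 20 0 0.65 0 1; 40 140 40 0 0.82 0 1; 50 140 60 0 1.0 0 1; 50 140 60 0 1.047 0 1; 50 140 60 0 1.047 0 1"

```text
time_s: 2.22
eef_pos: [0.5824, -0.4401, 0.1398]
eef_rot: [-0.349, 0.615, 0.612, 0.354]
wrist_force: [1.0, -1.9, 2.8]
opening: 0.0
grasp_force: 0.0
```

Run:
```python
from h import *
o=sensors.get_obs();print(o["eef_pos"],o["q"],tool(o)[:3,2])
I=vision.camera("wrist");cv2.imwrite("pics/w1.png",I)
```

```text
[ 0.5824 -0.4401  0.1398] [-1.0332  1.3152  0.2977  0.696   2.3673 -0.7379] [ 0.0077  0.8625 -0.506 ]
```

View pics/w1.png

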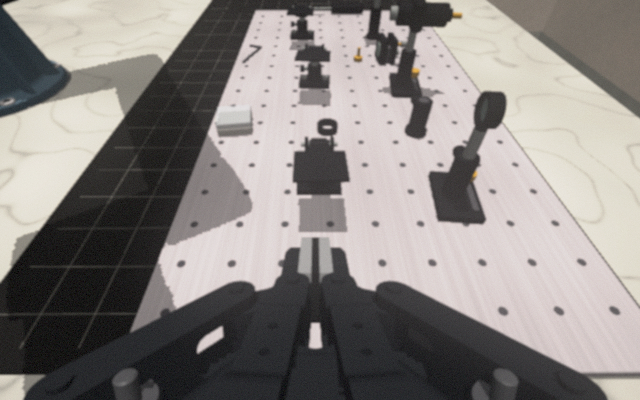

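Wrist view: the paddle's free edge runs along row 180, columns 293–349, with fingertips at (316,240). They are well aligned. The elbow is at its extension limit here, so I'll move inward and use a 55° tilt.

Run:
```python
from h import *
o=sensors.get_obs();T0=tool(o);m=vision.camera_model("wrist")
E=np.linalg.inv(T0@m["hand_eye"])
for u in [(293,180),(349,180),(321,180)]: print(onz(m,E,u,.084))
rows(T0,[pose([.59,-.405,.09],55),pose([.59,-.38,.055],55),pose([.59,-.333,.05],55)])
```

```text
[ 0.5634 -0.3343  0.084 ]
[ 0.6171 -0.3343  0.084 ]
[ 0.5902 -0.3343  0.084 ]
[-27.5   6.4  57.4] [ 0.008 -0.077  0.002]
[-44.9   6.   96.8] [ 0.008 -0.077  0.002]
[-25.3   5.7 139.7] [ 0.008 -0.077  0.002]
```

Request:
carry_out:
  deltas: "-14 3 29 0.004 -0.04 0 1; -27 6 57 0.008 -0.077 0.002 1; -36 6 77 0.008 -0.077 0.002 1; -45 6 97 0.008 -0.077 0.002 1; -35 6 118 0.008 -0.077 0.002 1; -26 6 138 0.008 -0.077 0.002 1; -26 6 138 0.008 -0.077 0.002 1"

```text
time_s: 3.15
eef_pos: [0.592, -0.3343, 0.0534]
eef_rot: [-0.325, 0.626, 0.629, 0.326]
wrist_force: [1.0, 0.1, -0.4]
opening: -0.001
grasp_force: 0.0
```

Run:
```python
from h import *
o=sensors.get_obs();T0=tool(o);print(o["eef_pos"],o["q"],T0[:3,2],o["wrist_force"])
cv2.imwrite("pics/w2.png",vision.camera("wrist"))
```

```text
[ 0.592  -0.3343  0.0534] [-0.9465  1.1121  0.7982  0.558   2.0188 -0.9175] [-0.0003  0.8169 -0.5767] [ 1.0448  0.0527 -0.3693]
```

View pics/w2.png

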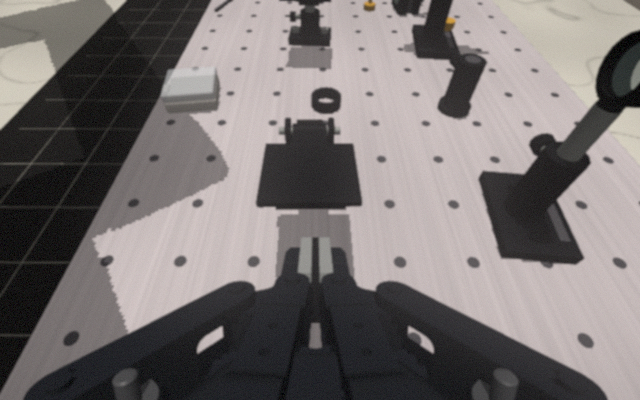

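Run:
```python
from h import *
T0=tool(sensors.get_obs());m=vision.camera_model("wrist")
E=np.linalg.inv(T0@m["hand_eye"])
def pr(p): q=m["K"]@(E[:3,:3]@p+E[:3,3]);return q[:2]/q[2]
print("tcp",pr(T0[:3,3]))
for z in(.078,.084,.09): print(z,onz(m,E,(309,204),z), onz(m,E,(309,145),.08))
T1=pose([.5824,-.4401,.1398],60)
T1[:3,:3]=R.from_quat([.615,.612,.354,-.349]).as_matrix();E1=np.linalg.inv(T1@m["hand_eye"])
print(tri(ray(m,E,(309,206)),ray(m,E1,(321,181))))
```

```text
tcp [314.3556 230.7904]
0.078 [ 0.5887 -0.3346  0.078 ] [ 0.5882 -0.2903  0.08  ]
0.084 [ 0.5889 -0.3392  0.084 ] [ 0.5882 -0.2903  0.08  ]
0.09 [ 0.589  -0.3438  0.09  ] [ 0.5882 -0.2903  0.08  ]
[ 0.5891 -0.3467  0.0922]
```

Edge is at about (0.589, -0.338, 0.083), and the tip is only just beneath it. I'll advance 14 mm, then lift along the computed arc.

```bash
cat >> h.py <<'E'
PIN=np.array([-.273,.078]);X=.589
def arc(th,L=.014,r=.052,hf=.011):
    b=np.interp(th,[40,170],[55,0]);B,t=np.radians(b),np.radians(th)
    d=np.array([-np.cos(t),np.sin(t)]);n=np.array([-np.sin(t),-np.cos(t)])
    f=np.array([np.sin(B),-np.cos(B)]);u=np.array([np.cos(B),np.sin(B)])
    C=PIN+.066*d+.002*n+L*f if b+th<90 else PIN+r*d+.002*n
    y,z=C-hf*u;return pose([X,y,z],b)
E
python3 - <<'E'
from h import *
T0=tool(sensors.get_obs())
print(arc(0)[:3,3],arc(36)[:3,3])
rows(T0,[pose([X,-.322,.045],55)]+[arc(t) for t in (2,8,14,20,26,32,38,44,50)])
E
```

```text
[ 0.589  -0.3338  0.059 ] [ 0.589  -0.3226  0.0979]
[ 1.2 -2.6 15.3] [0.    0.003 0.003]
[ 7.7 -2.6 -3.8] [0.    0.003 0.003]
[13.6 -2.6 -7.4] [0.    0.003 0.003]
[ 19.8  -2.5 -10.5] [0.    0.003 0.003]
[ 26.3  -2.5 -12.8] [0.    0.003 0.003]
[ 33.   -2.5 -14.5] [0.    0.003 0.003]
[ 39.8  -2.5 -15.4] [0.    0.003 0.003]
[ 46.   -2.5 -15.7] [0.    0.003 0.003]
[ 51.4  -2.4 -15.7] [ 0.    -0.026  0.003]
[ 56.8  -2.4 -15.2] [ 0.    -0.071  0.003]
```

Request:
carry_out:
  deltas: "0 -2 6 0 0 0 1; 3 -2 6 0 0 0 1; 8 -2 4 0 0 0 1; 14 -2 1 0 0 0 1; 20 -2 -2 0 0 0 1; 26 -2 -5 0 0 0 1; 33 -2 -7 0 0 0 1; 40 -2 -8 0 0 0 1; 46 -2 -8 0 0 0 1; 46 -2 -8 0 0 0 1"

```text
time_s: 4.45
eef_pos: [0.5876, -0.3135, 0.0907]
eef_rot: [-0.329, 0.627, 0.626, 0.327]
wrist_force: [-0.0, 0.1, -0.5]
opening: 0.004
grasp_force: 0.0
```

Run:
```python
from h import *
o=sensors.get_obs();T0=tool(o);print(o["eef_pos"],o["wrist_force"])
cv2.imwrite("pics/w3.png",vision.camera("wrist"))
rows(T0,[arc(t,.022,.045) for t in range(38,100,6)])
```

```text
[ 0.5876 -0.3135  0.0907] [-0.0084  0.0698 -0.5416]
[ 2.2  1.3 -4.6] [-0.001 -0.005 -0.002]
[ 6.9  1.3 -4.6] [-0.001 -0.035 -0.002]
[11.6  1.3 -4.3] [-0.001 -0.079 -0.002]
[16.2  1.3 -3.5] [-0.001 -0.123 -0.002]
[20.6  1.3 -2.2] [-0.001 -0.168 -0.001]
[24.9  1.3 -0.5] [-0.001 -0.212 -0.001]
[28.9  1.3  1.6] [-0.002 -0.256 -0.001]
[32.7  1.3  4.2] [-0.002 -0.301 -0.001]
[36.1  1.3  7.1] [-0.002 -0.345 -0.001]
[39.2  1.3 10.3] [-0.002 -0.389 -0.001]
[41.9  1.3 13.9] [-0.002 -0.433 -0.001]
```

View pics/w3.png

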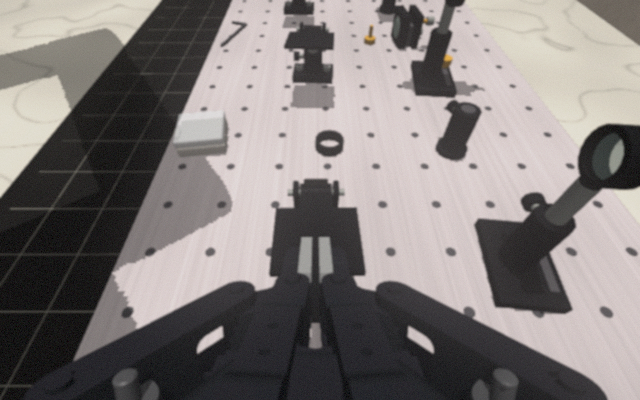

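The fingertips (316,238) are drawn over the paddle (rows 207–275), and the force is near zero. That suggests the tip is above the paddle, so I'll check with projections.

Run:
```python
from h import *
m=vision.camera_model("wrist")
def P(T,p):
    E=np.linalg.inv(T@m["hand_eye"]);q=m["K"]@(E[:3,:3]@p+E[:3,3]);return np.round(q[:2]/q[2],0)
Tn=tool(sensors.get_obs())
T2=tool(dict(eef_rot=[-.325,.626,.629,.326],eef_pos=[.592,-.3343,.0534]))
for nm,T in (("w2",T2),("w3",Tn)):
    print(nm,"cam",(T@m["hand_eye"])[:3,3])
    for th in(-5,0,5,10,20,30,40):
        t=np.radians(th);print(th,[P(T,np.array([x,-.273-r*np.cos(t),.078+r*np.sin(t)])) for r in(0.018,.066) for x in(.562,.616)])
```

```text
w2 cam [ 0.5922 -0.4365  0.2117]
-5 [array([267., 152.]), array([353., 152.]), array([259., 218.]), array([359., 219.])]
0 [array([266., 150.]), array([354., 150.]), array([257., 213.]), array([360., 213.])]
5 [array([266., 148.]), array([354., 148.]), array([256., 205.]), array([361., 206.])]
10 [array([266., 146.]), array([354., 146.]), array([254., 197.]), array([363., 198.])]
20 [array([265., 141.]), array([354., 141.]), array([251., 178.]), array([365., 178.])]
30 [array([265., 136.]), array([355., 136.]), array([249., 155.]), array([367., 155.])]
40 [array([265., 131.]), array([355., 131.]), array([248., 129.]), array([368., 130.])]
w3 cam [ 0.5883 -0.417   0.2478]
-5 [array([277., 214.]), array([357., 214.]), array([271., 284.]), array([363., 284.])]
0 [array([276., 213.]), array([357., 213.]), array([270., 280.]), array([364., 280.])]
5 [array([276., 211.]), array([357., 211.]), array([269., 275.]), array([365., 275.])]
10 [array([276., 210.]), array([358., 209.]), array([268., 269.]), array([367., 269.])]
20 [array([276., 206.]), array([358., 206.]), array([266., 254.]), array([369., 254.])]
30 [array([275., 201.]), array([358., 201.]), array([264., 236.]), array([370., 236.])]
40 [array([275., 197.]), array([358., 197.]), array([263., 214.]), array([371., 214.])]
```

Run:
```python
from h import *
f=lambda n,y0,y1,x0,x1:cv2.convertScaleAbs(cv2.resize(vision.camera(n)[y0:y1,x0:x1],(560,280) if n=="top" else (480,300),interpolation=cv2.INTER_CUBIC),alpha=1.6)
c=np.zeros((590,570,3),np.uint8);c[:280,:560]=f("top",195,245,395,475);c[285:585,:480]=f("scene",225,300,205,325)
cv2.imwrite("pics/crop1.png",c)
```

```text
(no output)
```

View pics/crop1.png

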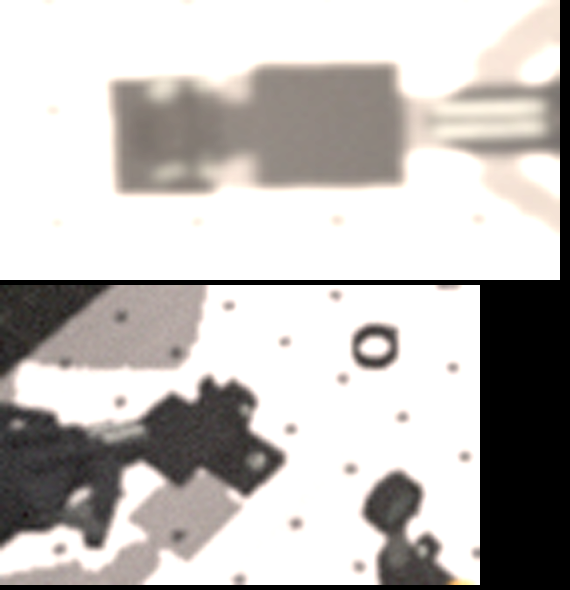

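Run:
```python
from h import *
o=sensors.get_obs();T=tool(o);m=vision.camera_model("wrist");W=(m,np.linalg.inv(T@m["hand_eye"]))
t,s=cam("top"),cam("scene")
rw,rt,rs=ray(*W,(316,238)),ray(*t,(456.1,216)),ray(*s,(242,260.8))
for n,r in (("wt",(rw,rt)),("ws",(rw,rs)),("ts",(rt,rs)),("all",(rw,rt,rs))):
    p=tri(*r);print(n,p,"in tool",(np.linalg.inv(T)@np.r_[p,1])[:3])
print(o["eef_pos"])
```

```text
wt [ 0.5893 -0.3357  0.1173] in tool [ 0.01    0.0019 -0.0338]
ws [ 0.5883 -0.3292  0.1066] in tool [ 0.0049  0.0009 -0.0224]
ts [ 0.5921 -0.3346  0.1156] in tool [ 0.0092  0.0047 -0.032 ]
all [ 0.5906 -0.3344  0.1147] in tool [ 0.0086  0.0032 -0.0313]
[ 0.5873 -0.3136  0.0898]
```

Run:
```python
from h import *
for n in("w1","w2","w3"):
    I=cv2.imread(f"pics/{n}.png",0); print(n); [print(c,I[205:262:3,c]) for c in(306,316,326)]
m=vision.camera_model("wrist");E=np.linalg.inv(m["hand_eye"])
for x in(-.011,0,.011):
    for z in(-.035,-.019,0): q=m["K"]@(E[:3,:3]@[x,0,z]+E[:3,3]);print(x,z,q[:2]/q[2])
```

```text
w1
306 [137 137 140 139 141 140 140 137 138 194 217 175 170 172 172 172 171 170
 171]
316 [137 140 136 135 137 138 139 136 138 193 214  93  69  62  66  62  62  61
  61]
326 [136 137 136 136 136 133 110 130 134 187 213 174 171 171 171 170 169 175
 167]
w2
306 [ 37  63 117 121 120 120 118 121 118 120 120 145 146 147 147 146 145 150
 146]
316 [ 36  70 121 121 125 121 122 121 124 120 122  56  52  51  56  49  48  46
  48]
326 [ 42  65 114 116 116 116 117 116 118 119 118 145 153 148 151 144 149 150
 148]
w3
306 [ 55  57  55  54  52  53  54  56  55  51  56 156 163 159 160 162 162 160
 158]
316 [53 59 50 51 54 47 53 52 52 50 47 54 51 47 51 47 51 51 48]
326 [ 56  52  55  52  51  54  48  52  48  51  56 158 161 162 161 158 159 158
 157]
-0.011 -0.035 [314.2467 278.0077]
-0.011 -0.019 [314.3122 262.7392]
-0.011 0 [314.3762 247.8105]
0 -0.035 [314.2271 257.8806]
0 -0.019 [314.2956 244.1678]
0 0 [314.3623 230.8069]
0.011 -0.035 [314.2067 236.9425]
0.011 -0.019 [314.2783 224.9174]
0.011 0 [314.3479 213.2431]
```

The three views triangulate the visible fingertips about 33 mm behind the reported TCP, at tool z ≈ -33. The lift therefore passed just outside the edge without touching it. I'll back off, go lower and farther in with that offset, then check for contact.

```bash
cat >> h.py <<'E'
def ext(T,l=.033): T=T.copy();T[:3,3]+=T[:3,2]*l;return T
E
python3 - <<'E'
from h import *
T0=tool(sensors.get_obs())
g=ext(arc(2,.018));g2=g.copy();g2[:3,3]-=g[:3,0]*.008;g1=g2.copy();g1[:3,3]-=g[:3,2]*.04
rows(T0,[g1,g2,g]+[ext(arc(t,.018,.048)) for t in (8,14,20,26,32)])
E
```

```text
[-43.    1.8  -3.5] [-0.001 -0.006 -0.002]
[-43.2   1.8  36.5] [-0.001 -0.006 -0.002]
[-35.2   1.8  36.6] [-0.001 -0.006 -0.002]
[-29.3   1.8  33. ] [-0.001 -0.006 -0.002]
[-23.1   1.8  30. ] [-0.001 -0.006 -0.002]
[-16.6   1.8  27.7] [-0.001 -0.006 -0.002]
[-9.9  1.7 26.1] [-0.001 -0.006 -0.002]
[-3.   1.7 25.2] [-0.001 -0.006 -0.002]
```

Request:
carry_out:
  deltas: "0 1 -30 0 0 0 1; -22 2 -30 0 0 0 1; -43 2 -20 0 0 0 1; -43 2 10 0 0 0 1; -43 2 36 0 0 0 1; -43 2 36 0 0 0 1; -35 2 36 0 0 0 1; -29 2 33 0 0 0 1; -23 2 30 0 0 0 1; -17 2 28 0 0 0 1; -10 2 26 0 0 0 1; -10 2 26 0 0 0 1"

```text
time_s: 6.1
eef_pos: [0.5896, -0.2981, 0.0681]
eef_rot: [-0.329, 0.627, 0.626, 0.328]
wrist_force: [-0.7, -0.3, 0.4]
opening: 0.003
grasp_force: 0.0
```

Run:
```python
from h import *
o=sensors.get_obs();T0=tool(o);print(o["eef_pos"],o["wrist_force"])
cv2.imwrite("pics/w4.png",vision.camera("wrist"))
rows(T0,[ext(arc(t,.018,.048)) for t in range(26,110,6)])
```

```text
[ 0.5896 -0.2981  0.0681] [-0.6974 -0.2509  0.3608]
[-0.8 -0.6  1. ] [-0.001 -0.005 -0.001]
[ 6.  -0.6  0.1] [-0.001 -0.005 -0.001]
[12.  -0.6 -0.1] [-0.001 -0.005 -0.001]
[16.  -0.6 -0.1] [-0.001 -0.035 -0.001]
[19.6 -0.6  0.2] [-0.001 -0.079 -0.001]
[23.  -0.7  0.9] [-0.001 -0.123 -0.001]
[26.3 -0.7  2.1] [-0.001 -0.168 -0.001]
[29.4 -0.7  3.7] [-0.001 -0.212 -0.001]
[32.2 -0.7  5.7] [-0.001 -0.256 -0.001]
[34.8 -0.7  8.1] [-0.001 -0.3   -0.001]
[37.1 -0.7 10.7] [-0.001 -0.345 -0.001]
[39.  -0.7 13.7] [-0.001 -0.389 -0.001]
[40.5 -0.7 16.9] [-0.001 -0.433 -0.001]
[41.7 -0.7 20.4] [-0.001 -0.478 -0.001]
```

View pics/w4.png

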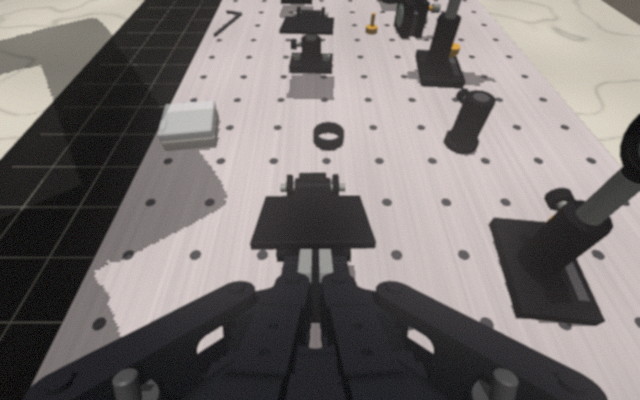

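The fingers are now under the paddle, with the tip hidden behind the edge at row 248, and the paddle is rising. I'll continue along the arc.

Request:
carry_out:
  deltas: "6 -0.6 0 0 -0.005 0 1; 12 -0.6 0 0 -0.005 0 1; 16 -0.6 0 0 -0.035 0 1; 19.6 -0.6 0.2 0 -0.079 0 1; 23 -0.7 0.9 0 -0.123 0 1; 26.3 -0.7 2 0 -0.168 0 1; 29.4 -0.7 3.7 0 -0.212 0 1; 32 -0.7 5.7 0 -0.256 0 1; 34.8 -0.7 8 0 -0.3 0 1; 37 -0.7 10.7 0 -0.345 0 1; 37 -0.7 10.7 0 -0.345 0 1"

```text
time_s: 7.52
eef_pos: [0.5894, -0.2672, 0.0932]
eef_rot: [-0.216, 0.673, 0.674, 0.215]
wrist_force: [0.5, 0.4, 0.2]
opening: -0.0
grasp_force: 0.0
```

Run:
```python
from h import *
o=sensors.get_obs();T0=tool(o);print(o["eef_pos"],o["wrist_force"],(T0@[0,0,-.033,1])[:3])
f=lambda n,y0,y1,x0,x1:cv2.convertScaleAbs(cv2.resize(vision.camera(n)[y0:y1,x0:x1],(560,280) if n!="scene" else (480,300),interpolation=cv2.INTER_CUBIC),alpha=1.6)
c=np.zeros((590,570,3),np.uint8);c[:280,:560]=f("wrist",120,320,120,520);c[285:585,:480]=f("scene",225,300,205,325)
cv2.imwrite("pics/crop2.png",c)
rows(T0,[ext(arc(t,.018,.048)) for t in list(range(86,170,6))+[170,176,181]])
```

```text
[ 0.5894 -0.2672  0.0932] [0.5341 0.3587 0.2461] [ 0.5895 -0.2863  0.12  ]
[-1.2 -0.4 -0. ] [-0.001  0.002  0.001]
[ 1.6 -0.4  2.1] [-0.001 -0.043  0.001]
[ 4.2 -0.4  4.7] [-0.001 -0.087  0.001]
[ 6.4 -0.4  7.5] [-0.001 -0.131  0.001]
[ 8.2 -0.4 10.7] [-0.001 -0.176  0.001]
[ 9.7 -0.4 14.1] [-0.001 -0.22   0.001]
[10.8 -0.4 17.7] [-0.001 -0.264  0.001]
[11.4 -0.4 21.5] [-0.001 -0.309  0.001]
[11.5 -0.4 25.4] [-0.001 -0.353  0.001]
[11.2 -0.4 29.3] [-0.001 -0.397  0.001]
[10.4 -0.4 33.3] [-0.001 -0.441  0.001]
[ 9.2 -0.4 37.2] [-0.001 -0.486  0.001]
[ 7.4 -0.3 41.1] [-0.001 -0.53   0.001]
[ 5.2 -0.3 44.8] [-0.001 -0.574  0.001]
[ 2.5 -0.3 48.3] [-0.001 -0.619  0.001]
[ 0.3 -0.3 52.8] [-0.001 -0.619  0.001]
[-1.9 -0.3 56.4] [-0.001 -0.619  0.001]
```

View pics/crop2.png

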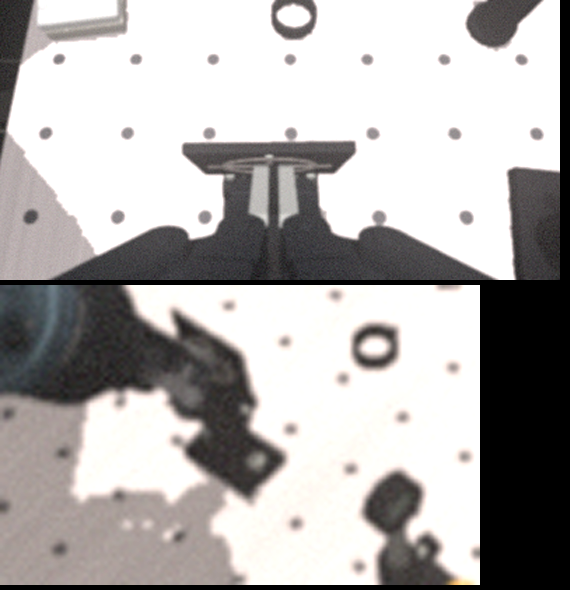

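The paddle is now about upright, with the crosshair face toward the fingers, which are behind it. I'll continue over and slow down near the end.

Request:
carry_out:
  deltas: "1.6 -0.4 2 0 -0.043 0 1; 4 -0.4 4.7 0 -0.087 0 1; 6.4 -0.4 7.5 0 -0.131 0 1; 8 -0.4 10.7 0 -0.176 0 1; 9.7 -0.4 14 0 -0.22 0 1; 10.8 -0.4 17.7 0 -0.264 0 1; 11.4 -0.4 21.5 0 -0.309 0 1; 11.5 -0.4 25.4 0 -0.353 0 1; 11 -0.4 29 0 -0.397 0 1; 10.4 -0.4 33 0 -0.441 0 1; 9 -0.4 37 0 -0.486 0 1; 9 -0.4 37 0 -0.486 0 1"

```text
time_s: 9.12
eef_pos: [0.588, -0.2384, 0.0662]
eef_rot: [-0.049, 0.705, 0.706, 0.047]
wrist_force: [-0.4, -0.4, -0.3]
opening: -0.002
grasp_force: 0.0
```

Run:
```python
from h import *
o=sensors.get_obs();T0=tool(o);print(o["eef_pos"],o["wrist_force"],(T0@[0,0,-.033,1])[:3])
cv2.imwrite("pics/w5.png",vision.camera("wrist"))
rows(T0,[ext(arc(t,.018,.048)) for t in [152,156,160,164,168,172,176,180]])
```

```text
[ 0.588  -0.2384  0.0662] [-0.4236 -0.4093 -0.2882] [ 0.5881 -0.2429  0.0988]
[ 0.6  1.  -1.9] [-0.004 -0.003  0.   ]
[0.8 1.  0.9] [-0.003 -0.033  0.   ]
[0.8 1.  3.7] [-0.003 -0.062  0.   ]
[0.6 1.  6.6] [-0.003 -0.092  0.   ]
[0.2 1.  9.5] [-0.003 -0.121  0.   ]
[-0.   1.  12.6] [-0.003 -0.136  0.   ]
[ 0.  1. 16.] [-0.003 -0.136  0.   ]
[-0.2  1.1 19.3] [-0.003 -0.136  0.   ]
```

Request:
carry_out:
  deltas: "0.8 1 2 0 -0.033 0 1; 0.8 1 4 0 -0.062 0 1; 0.6 1 6 0 -0.092 0 1; 0.2 1 8 0 -0.121 0 1; 0 1 10 0 -0.136 0 1; 0 1 12 0 -0.136 0 1; 0 1 14 0 -0.136 0 1; 0 1 15 0 -0.136 0 1; 0 1 16 0 -0.136 0 1; 0 1 16 0 -0.136 0 1"

```text
time_s: 10.42
eef_pos: [0.5892, -0.2373, 0.0506]
eef_rot: [-0.001, 0.707, 0.707, -0.001]
wrist_force: [0.4, 0.5, -0.2]
opening: -0.002
grasp_force: 0.0
```

Run:
```python
from h import *
o=sensors.get_obs();T0=tool(o);print(o["eef_pos"],o["wrist_force"],T0[:3,2])
```

```text
[ 0.5892 -0.2373  0.0506] [ 0.356   0.4829 -0.1849] [-0.0027 -0.0012 -1.    ]
```

Creep down until the force rises.

Request:
carry_out:
  deltas: "0 0 1 0 0 0 1; 0 0 2 0 0 0 1; 0 0 3 0 0 0 1; 0 0 3.5 0 0 0 1; 0 0 3.5 0 0 0 1"

```text
time_s: 11.05
eef_pos: [0.5894, -0.2372, 0.0483]
eef_rot: [-0.0, 0.707, 0.707, -0.001]
wrist_force: [-2.7, 2.0, 6.7]
opening: 0.001
grasp_force: 3.8
```

6.7 N means the paddle is on its stop. I'll lift straight up and look.

Request:
carry_out:
  deltas: "0 0 -5 0 0 0 1; 0 0 -20 0 0 0 1; -15 0 -50 0 0 0 1; -35 0 -90 0 0 0 1; -60 0 -120 0 0 0 1; -60 0 -120 0 0 0 1; -60 0 -120 0 0 0 1"

```text
time_s: 11.92
eef_pos: [0.5891, -0.2963, 0.1667]
eef_rot: [-0.001, 0.707, 0.707, -0.001]
wrist_force: [-0.0, -0.0, -0.1]
opening: -0.002
grasp_force: 0.0
```

Run:
```python
from h import *
o=sensors.get_obs();T=tool(o);print(o["eef_pos"],o["wrist_force"])
m=vision.camera_model("wrist");I=vision.camera("wrist")
E=np.linalg.inv(T@m["hand_eye"])
def P(p): q=m["K"]@(E[:3,:3]@p+E[:3,3]);return (q[:2]/q[2]).round(1)
for th in(170,175,180):
    t=np.radians(th);print(th,[P(np.array([x,-.273-.066*np.cos(t),.078+.066*np.sin(t)])) for x in(.562,.616)])
s=vision.camera("scene")[225:300,205:325];t=vision.camera("top")[150:245,380:475]
c=np.zeros((590,640,3),np.uint8);c[:390]=I[:390]
c[395:585,:300]=cv2.resize(s,(300,190));c[395:585,310:500]=cv2.resize(t,(190,190))
cv2.imwrite("pics/fin.png",cv2.convertScaleAbs(c,alpha=1.5))
```

```text
[ 0.5891 -0.2963  0.1667] [-0.0496 -0.0461 -0.0903]
170 [array([278.8,  81.4]), array([350.7,  81.3])]
175 [array([279.6,  80.9]), array([349.9,  80.8])]
180 [array([280.4,  81.1]), array([349.2,  81.1])]
```

View pics/fin.png

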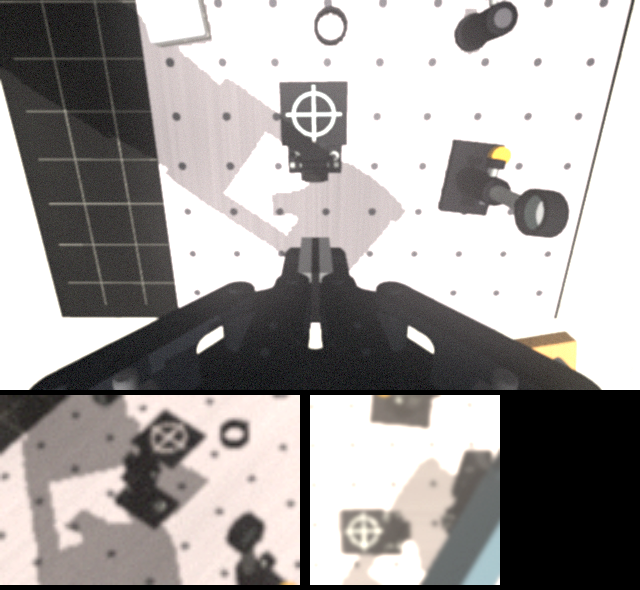

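The crosshair is face up, and the edge (row 82, columns 280–348) matches 180°. I'll back the hand off farther and hand in.

Request:
carry_out:
  deltas: "-20 0 -30 0 0 0 1; -40 0 -60 0 0 0 1; -60 0 -80 0 0 0 1; -60 0 -80 0 0 0 1; -60 0 -80 0 0 0 1"

```text
time_s: 12.7
eef_pos: [0.5893, -0.3553, 0.2453]
eef_rot: [-0.002, 0.707, 0.707, -0.001]
wrist_force: [0.0, -0.6, -0.3]
opening: -0.004
grasp_force: 0.0
```

```bash
python3 -c "
from bench import ctrl;print(ctrl.hand_in())"
```

```text
the job is handed in; nothing more can be done
None
```

The lens flag now lies flat on the left with its crosshair up, the hand is clear of it, nothing else was touched that I could see, and the job was handed in at about 12.7 s with no verdict returned.

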